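# Seat the crumb mill's splined beater, lock it and switch it ready

### The job

The crumb mill's two-armed beater has been set loosely on its drive shaft after washing, and its splines are not lined up: rock it round by its arms until the teeth mesh, and push it down until it is fully home. Then swing the yellow keeper across the top of the beater as far as it goes, and after that throw the lever on the grey switch box right over, away from the robot. Leave the other things on the table where they are.

Things in the scene. Friction and masses are not known exactly. Their poses are not given: they have to be found in the camera images.
- machine: White drive unit fixed to the table, 216 across, steel deck 90 above its origin (under its centre, on the table; z up). In its centre a fixed dark shaft that cannot turn: six straight spline teeth 7 wide, 44 across, one along the machine's +x, then every 60 degrees, up to 140 above the origin; then a smooth nose of diameter 28 up to 165. The keeper's pivot stands 125 along its +y.
- collar (a joint): How far (m) the black seal ring (64 across, 10 high) on the foot of the shaft has been pushed down: starts 0 to 0.010, bottoms at 0.020. Its top is 120 above the machine's origin at 0, 100 at the bottom. The meshed beater drops onto it and rests; pressing on the beater with about 8 to 15 N moves both (10 to 20 mm/s) to the bottom, where they stay.
- beater: The beater, loose, about 0.55 kg, z up; origin at the centre of its lower rim. Steel hub of 64 diameter, 80 high; two orange arms along its +x and -x reach 96 from the centre, 16 wide, 14 high, mid-height 55 above the origin. Blind bore with six teeth: meshes when its x is turned from the machine's x by a multiple of 60 degrees, with 0.1 rad of play. Starts 15 to 45 degrees past one, upright.
- beater_top (a point): Centre of the flat blue top of the beater's hub, 80 above the lower rim; press here. Above the machine's origin it stands 220 at first (teeth resting on the shaft's teeth, the nose inside the bore), 190 to 200 when meshed and resting on the seal ring, 180 when fully home. Turning the beater takes about 1 N at an arm's end.
- keeper (a joint): Angle (rad) of the yellow keeper bar about its upright pivot, anticlockwise from above positive. 0: along the machine's -x. 1.57, its stop: along the machine's -y, across the beater's centre. Starts -0.4 to 0.1; stiff (0.06 N m), stays where left. Bar 22 wide, 10 thick, reaching 145 from the pivot, underside 185 above the table: clears a beater that is home, is blocked by one that is not.
- keeper_peg (a point): Middle of the black upright peg on the keeper bar, 90 from the pivot; push it sideways to swing the bar. Diameter 18, 42 high, from 195 to 237 above the table.
- switch_box: Grey switch box fixed to the table, 120 x 100 x 50 high, origin under its centre, x away from the robot. It stands either left or right of the mill. The lever stands in the middle of its top.
- isolator_tip (a point): Tip of the red lever on the switch box; the lever is 80 long from its pivot, which lies along the box's y axis. It leans toward the box's -x when off.
- isolator (a joint): Angle in rad of the lever: 0 off, leaning toward the box's -x (the robot); 1.0 fully on, leaning as far toward +x. It stays where it is left.
- loaf_tin: Bystander: dark steel open loaf tin, 100 x 170 x 70, origin under its centre.
- scraper: Bystander: dough scraper lying flat, blue handle bar 120 long along its y, steel blade 85 along +x, origin under the handle.
- brush: Bystander: cleaning brush 180 long, lying along its x.
- grease_jar: Bystander: closed jar, 72 across, 90 high, origin at its foot.
- scoop_cup: Bystander: white plastic mug, 84 across, 90 high, origin at its foot.
- spanner: Bystander: steel spanner 190 long, lying along its x.
- bowl: Bystander: steel bowl, 100 across, 45 high, origin at its foot.

How it is judged (in metres and radians):
On the way, in this order (a step that is already met when the one before it is completed fails the run):
1. the beater is meshed and fully home on the shaft (top no more than 4 mm above its lowest place) (z of beater_top in the frame of machine below 0.184 m and horizontal distance between beater_top and machine below 0.006 m and angle between beater_top's own z axis and vertical below 0.07 rad), for 0.2 s.
2. the keeper lies across the beater, at its stop (all of step 1 and value of joint keeper above 1.45 rad), for 0.2 s.
3. the lever is thrown over to on (all of step 2 and value of joint isolator above 0.85 rad), for 0.2 s.
At the end, for the whole second after the job is handed in: The beater is fully home (its top at most 184 mm above the machine's origin, within 6 mm of the shaft's axis, upright within 4 degrees) and at rest, the keeper is within 0.12 rad of its stop (joint above 1.45) and the lever is on (joint above 0.85) (all of step 3 and linear speed of beater below 0.02 m/s); the robot touches nothing.
It fails at once if a bystander is shifted by more than 30 mm (distance of any of loaf_tin, scraper, brush, grease_jar, scoop_cup, spanner, bowl from where it was at the start of the episode above 0.03 m).
It also fails if it takes over 67 s, if anything falls off the work surface, if the arm or the gripper's body presses on something with over 40 N, if the wrist force passes 120 N, or if a joint passes its speed limit or range.

### The arm

A 6-joint arm with a two-finger parallel gripper is mounted at the origin on the work surface. World frame = base frame: x ahead of the robot, y to its left, z up, the work surface at z = 0. Lengths are in mm, angles in rad, forces in N, time in s.
With the tool pointing down it reaches from about 275 to 750 mm from the base axis. Payload 10.2 kg.
Tool frame: the origin (TCP) lies midway between the tips of the shut fingers; the grasp point (between the pads) lies 19 mm behind it (ctrl.pinch_z is the distance from the TCP to the grasp point, in mm); x points along the fingers, z is the direction in which the jaws open and shut, and the axes are right-handed (so a half turn about x gives the same grasp; the last joint's range is limited). The gripper opens to 85 mm and grips with 20 to 120 N. Pads are 22 mm wide; open, the fingers measure 114 mm over their backs; the gripper's body (76 mm by 85 mm) begins 54 mm behind the grasp point. The pads swing forward as they close: fully open they stand 13 mm farther back than shut.
Start: joints at [1.031, 0.313, 1.498, -0, 1.331, -0.223], TCP at [163.565, 498.876, 231.294] pointing down, gripper open.
Joint ranges: [-2.94, 2.94], [-0.97, 2.17], [0.19, 2.56], [-1.23, 4.37], [0.02, 3.11], [-2.88, 2.88]. Speed limits (rad/s): [2.39, 2.39, 3.01, 3.14, 3.14, 3.14].

### API

Orientations are given as a unit quaternion [w, x, y, z].
In Python, from rig import ctrl, capture, workorder, nets gives the robot as it stands. The module is installed in compiled form; this text tells all that it offers.
- The arm moves only by the tool send_rows, never from a script. Its argument "rows" is text: rows parted by semicolons, each of 5 numbers parted by spaces: the opening, from 0 (shut) to 1 (fully open), then the shift along the tool's x, y, z in cm, then the turn about the tool's x in units of 5 degrees (1.0 is 5 degrees). In form: grip x y z yaw; .... A call has 1 to 12 rows; each row is the pose to reach, as a shift and turn from the pose commanded when the call began, along the tool's axes at that moment; what a row does not reach only later rows make up. A row lasts 1/10 s, in which the tool goes at most 50 mm and 8.59 degrees, less where a joint would pass 70% of its speed; a pose out of reach is approached as far as the arm can. A call with a gripper value outside its range is refused whole. The fingers move at their own pace and stop on an object; "grip_force" is the grip in N (left out, the last holds). Time passes only in rows, so rows that repeat a pose let the fingers close. It gives the time, the measured TCP pose, the force and the opening at its end, in the units of the state.
- ctrl.sense(): the state, without advancing time (a new reading comes with each control period).
- capture(name): name is "scene" or "top"; returns a dict with "pixels" (400x640x3 uint8, red, green, blue), "intrinsics" (3x3 intrinsics, pixels), "view" (4x4, takes a point from world to camera coordinates). Camera axes: x right, y down, z forward; pixel columns grow to the right and rows downward; lengths in mm; the calibration is good to about 2 mm. A picture is of the moment at which its call begins. There is no depth.
- workorder.finish_job(): hands the job in, once; it reports no verdict.
Trained networks look in a picture, given as the dict that the camera call returned (one of the last four; its "shot" number tells which), for a name from the list of things; names that differ only in an ending like _2 or _b are one class to them, and where a whole thing is asked for, a point or a joint stands for the part that bears it (a point fixed in the world has none). Each returns a list of dicts, best first, with "confidence" (0 to 1); they miss things now and then, are a little off and sometimes report something else, mostly with a low value. They report only what shows in the picture. A call takes as long as a camera call.
- nets.boxes_of(picture, target): "location" ([x, y, z] in mm, in world coordinates, good to about 4 mm: the middle of the surface that is visible of it).
- nets.spot_point(picture, target): "location" ([x, y, z] in mm, in world coordinates, good to about 4 mm: a listed point, or the origin of a listed thing).
The state is a dict: "time_s": time; "joints": joint angles; "dq": joint speeds; "tau": joint torques, N m; "eef_pos": TCP position; "ee_rot": TCP orientation; "force": force on the tool from outside, world axes, zero at the start; "wrist_torque": the same for the moment, N m; "grip_width": opening from 0.0 (shut) to 1.0 (fully open).
Only numpy, scipy, OpenCV 4.12 (cv2) and the standard library are available. Lean on these libraries where they do the work, as an engineer would, in place of code of your own. Each camera call takes 0.05 s, during which the arm holds its last target.

## Working session

There is one attempt and no reset: what is moved stays moved. The work goes in short steps, Python scripts to look and compute and a tool call to move; the robot and the scene stay as the last step left them, time stands still between calls to the robot, and variables do not carry over. Pictures are saved under pics/ and viewed, and the job is handed in when it is done.

Besides the shell and the picture viewer there is one more tool, called after "Request:" as a command line: name --argument value ..., lists and objects as JSON in quotes. send_rows: Moves the arm, as the interface text tells. Its arguments: {"type":"object","properties":{"rows":{"type":"string"},"grip_force":{"type":"number"}},"required":["rows"]}

```bash
mkdir -p pics; cat > h.py <<'E'
import numpy as np, cv2
from rig import ctrl, capture, workorder, nets
def save(p,n): cv2.imwrite('pics/'+n+'.png',cv2.cvtColor(p['pixels'],cv2.COLOR_RGB2BGR))
def proj(p,X):
    X=np.atleast_2d(X); c=(p['view']@np.c_[X,np.ones(len(X))].T)[:3]; q=p['intrinsics']@c
    return (q[:2]/q[2]).T
def ray_z(p,u,v,z):
    d=np.linalg.inv(p['intrinsics'])@[u,v,1]; R=p['view'][:3,:3]; o=-R.T@p['view'][:3,3]; d=R.T@d
    return o+d*(z-o[2])/d[2]
E
python3 - <<'E'
from h import *
s=ctrl.sense(); print({k:np.round(v,3) for k,v in s.items()}, ctrl.pinch_z)
for c in ['scene','top']:
    p=capture(c); save(p,c+'0')
    for t in ['machine','beater','beater_top','keeper_peg','switch_box','isolator_tip','loaf_tin','scraper','brush','grease_jar','scoop_cup','spanner','bowl']:
        r=nets.spot_point(p,t)
        print(c,t,[(np.round(a['location']).tolist(),round(a['confidence'],2)) for a in r[:2]])
E
```

```text
{'time_s': np.float64(0.0), 'joints': array([ 1.031,  0.313,  1.498,  0.   ,  1.331, -0.223]), 'dq': array([ 0.   , -0.001,  0.   , -0.   , -0.   ,  0.001]), 'tau': array([-1.0000e-03, -4.1227e+01, -2.5973e+01, -0.0000e+00,  4.0000e-03,
       -0.0000e+00]), 'eef_pos': array([163.414, 498.65 , 230.735]), 'ee_rot': array([ 0.572, -0.415,  0.573,  0.415]), 'force': array([-0.134, -0.146, -0.387]), 'wrist_torque': array([ 0.019, -0.019, -0.009]), 'grip_width': np.float64(0.999)} 18.700000000000003
scene machine [([629.0, 50.0, 3.0], 0.85), ([525.0, 380.0, 1.0], 0.49)]
scene beater [([632.0, 42.0, 136.0], 0.92), ([626.0, 50.0, 3.0], 0.59)]
scene beater_top [([629.0, 49.0, 219.0], 0.78), ([644.0, -351.0, 2.0], 0.52)]
scene keeper_peg [([606.0, 223.0, 215.0], 0.62)]
scene switch_box [([487.0, -372.0, 1.0], 0.85)]
scene isolator_tip [([456.0, -375.0, 147.0], 0.52)]
scene loaf_tin [([525.0, 380.0, -2.0], 0.68)]
scene scraper [([346.0, 189.0, 5.0], 0.91), ([627.0, 48.0, 220.0], 0.66)]
scene brush [([334.0, -190.0, 5.0], 0.82)]
scene grease_jar [([751.0, -237.0, 4.0], 0.81), ([625.0, 47.0, 220.0], 0.7)]
scene scoop_cup [([705.0, 259.0, -0.0], 0.74)]
scene spanner [([644.0, -352.0, 0.0], 0.84), ([369.0, -1.0, -1.0], 0.27)]
scene bowl [([368.0, -1.0, -5.0], 0.59)]
top machine [([625.0, 53.0, 2.0], 0.57)]
top beater [([712.0, 265.0, -1.0], 0.71), ([641.0, -352.0, -3.0], 0.7)]
top beater_top [([631.0, 48.0, 217.0], 0.59)]
top keeper_peg [([608.0, 222.0, 211.0], 0.89)]
top switch_box []
top isolator_tip [([449.0, -374.0, 151.0], 0.46)]
top loaf_tin [([522.0, 380.0, -2.0], 0.81)]
top scraper [([337.0, 187.0, -1.0], 0.73)]
top brush [([334.0, -193.0, -2.0], 0.71)]
top grease_jar [([752.0, -238.0, 3.0], 0.56)]
top scoop_cup [([714.0, 264.0, 2.0], 0.92)]
top spanner [([638.0, -352.0, -2.0], 0.82), ([750.0, -235.0, 1.0], 0.45)]
top bowl [([369.0, 4.0, -3.0], 0.93)]
```

View pics/scene0.png

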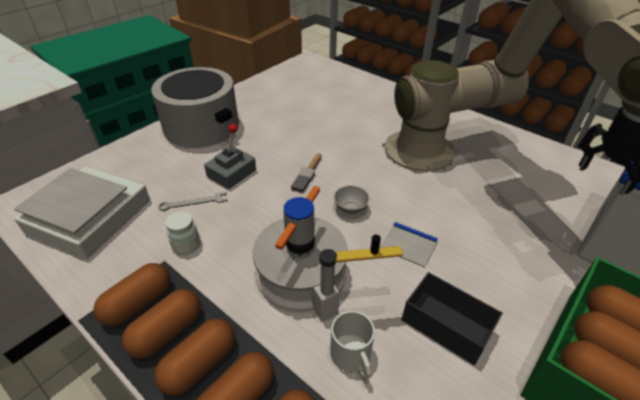

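View pics/top0.png

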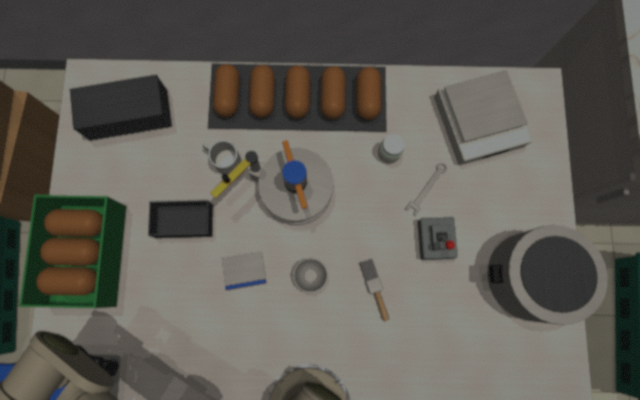

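```bash
cat > meas.py <<'E'
from h import *
def pts(p,mask,z):
    v,u=np.nonzero(mask); return np.array([ray_z(p,a,b,z)[:2] for a,b in zip(u,v)])
def meas(p,z_arm=200,z_top=220,win=(150,330,110,250)):
    hsv=cv2.cvtColor(p['pixels'],cv2.COLOR_RGB2HSV); H,S,V=[hsv[...,i].astype(int) for i in range(3)]
    w=np.zeros(H.shape,bool); w[win[2]:win[3],win[0]:win[1]]=1
    out={}
    for n,m,z in [('arm',(H>4)&(H<16)&(S>150)&(V>80),z_arm),('bar',(H>=19)&(H<32)&(S>140)&(V>80),195),('blue',(H>105)&(H<130)&(S>140)&(V>60),z_top)]:
        m=m&w
        k,l,st,c=cv2.connectedComponentsWithStats(m.astype(np.uint8))
        P=pts(p,m,z)
        if len(P)<5: print(n,'few');continue
        ctr=P.mean(0); _,_,Vt=np.linalg.svd(P-ctr,full_matrices=False); d=Vt[0]
        t=(P-ctr)@d
        print(n,len(P),'mean',ctr.round(1),'mid',((P.min(0)+P.max(0))/2).round(1),'ang',round(np.degrees(np.arctan2(d[1],d[0])),1),'ends',(ctr+d*t.min()).round(),(ctr+d*t.max()).round())
        out[n]=P
    return out
E
python3 - <<'E'
from meas import *
p=capture('top'); o=meas(p)
im=cv2.cvtColor(p['pixels'],cv2.COLOR_RGB2BGR)[130:230,190:350]; cv2.imwrite('pics/z0.png',cv2.resize(im,None,fx=5,fy=5,interpolation=cv2.INTER_CUBIC))
v=p['view']; print(-v[:3,:3].T@v[:3,3])
E
```

```text
arm 234 mean [665.   60.2] mid [670.8 105.5] ang -160.5 ends [845. 124.] [538.  15.]
bar 304 mean [614.5 215.9] mid [612.1 217.1] ang 138.0 ends [659. 176.] [566. 260.]
blue 385 mean [624.2  49.5] mid [624.6  50.2] ang 168.7 ends [653.  44.] [595.  55.]
[ 307.23223676    2.21925929 1408.16517906]
```

View pics/z0.png

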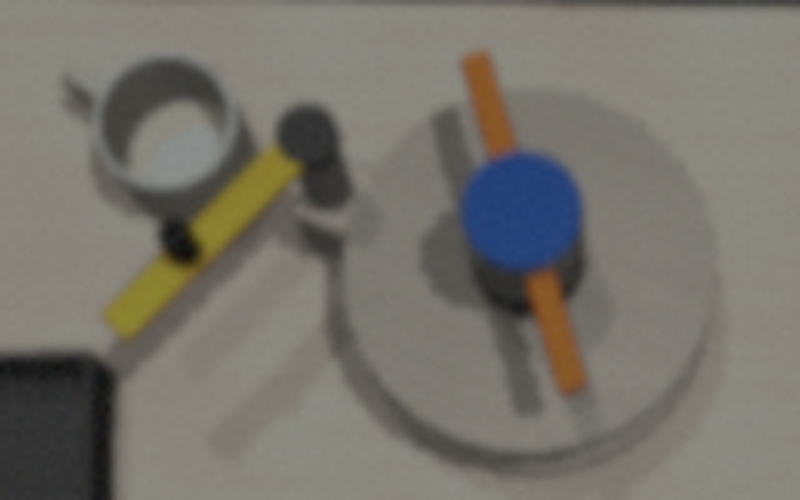

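```bash
cat >> h.py <<'E'
from scipy.spatial.transform import Rotation as Ro
def R_(s=None):
    q=(s or ctrl.sense())['ee_rot']; return Ro.from_quat([q[1],q[2],q[3],q[0]]).as_matrix()
def delta(target,s=None):
    "cm shift in tool axes from measured pose to target TCP (mm)"
    s=s or ctrl.sense(); return (R_(s).T@(np.array(target)-s['eef_pos'])/10).round(2)
E
python3 - <<'E'
from meas import *
p=capture('top'); o=meas(p,win=(200,330,132,250))
o=meas(p,z_arm=195,win=(200,330,132,250))
q=proj(p,[[627,49,220],[674,163,195]]);print(q)
# dark pivot cap ray
for z in (200,220,240,260): print(z,ray_z(p,190+307/5,130+132/5,z).round(1))
p2=capture('scene')
for t in ['machine','beater_top','keeper_peg','isolator_tip']:
  for pp in (p,p2): print(t,[(np.round(a['location'],1).tolist(),round(a['confidence'],2)) for a in nets.spot_point(pp,t)[:1]])
print(R_().round(3))
E
```

```text
arm 177 mean [617.3  46.7] mid [624.3  48.7] ang -162.6 ends [713.  77.] [536.  21.]
bar 304 mean [614.4 216. ] mid [612.1 217.1] ang 138.0 ends [659. 176.] [566. 260.]
blue 383 mean [624.4  49.3] mid [623.4  49.1] ang -95.8 ends [627.  78.] [621.  20.]
arm 177 mean [618.6  46.9] mid [625.6  48.9] ang -162.6 ends [715.  77.] [537.  21.]
bar 304 mean [614.4 216. ] mid [612.1 217.1] ang 138.0 ends [659. 176.] [566. 260.]
blue 383 mean [624.4  49.3] mid [623.4  49.1] ang -95.8 ends [627.  78.] [621.  20.]
[[294.01046916 171.07511131]
 [252.05821566 155.74178796]]
200 [670.6 164.  200. ]
220 [664.6 161.3 220. ]
240 [658.6 158.7 240. ]
260 [652.6 156.  260. ]
machine [([626.6, 52.9, -1.3], 0.95)]
machine [([631.0, 52.0, 0.1], 0.98)]
beater_top [([630.8, 43.3, 218.4], 0.91)]
beater_top [([625.2, 46.5, 220.5], 0.94)]
keeper_peg [([605.1, 224.2, 213.3], 0.76)]
keeper_peg [([604.1, 222.5, 212.4], 0.97)]
isolator_tip [([449.2, -374.1, 151.6], 0.4)]
isolator_tip [([454.4, -373.9, 144.0], 0.67)]
[[-0.    -0.95   0.311]
 [-0.     0.311  0.95 ]
 [-1.     0.    -0.   ]]
```

```bash
python3 - <<'E'
from h import *
print(delta([626,49,310]))
E
```

```text
[ -7.87 -57.96 -28.35]
```

Request:
send_rows --rows "1 -4 0 0 0; 1 -8 0 0 0; 1 -8 -58 -28.3 -7.1; 1 -8 -58 -28.3 -7.1; 1 -8 -58 -28.3 -7.1; 1 -8 -58 -28.3 -7.1; 1 -8 -58 -28.3 -7.1; 1 -8 -58 -28.3 -7.1; 1 -8 -58 -28.3 -7.1; 1 -8 -58 -28.3 -7.1; 1 -8 -58 -28.3 -7.1; 1 -8 -58 -28.3 -7.1" --grip_force 25

```text
time_s: 3.15
eef_pos: [505.1, 167.2, 311.5]
ee_rot: [-0.419, 0.57, -0.419, -0.57]
force: [0.5, 0.2, 0.8]
grip_width: 1.002
```

```bash
python3 - <<'E'
from h import *
print(delta([626,49,310]),R_().round(3),ctrl.sense()['joints'])
E
```

```text
[  0.15  -8.02 -14.89] [[ 0.    -0.955 -0.298]
 [ 0.    -0.298  0.955]
 [-1.    -0.     0.   ]] [ 9.92652870e-02  2.85311977e-01  1.32754480e+00  8.65979401e-05
  1.52834204e+00 -1.77407635e+00]
```

Request:
send_rows --rows "1 0 -8 -14.9 0; 1 0 -8 -14.9 0; 1 0 -8 -14.9 0; 1 0 -8 -14.9 0; 1 0 -8 -14.9 0; 1 0 -8 -14.9 0"

```text
time_s: 3.75
eef_pos: [624.4, 50.9, 311.1]
ee_rot: [0.419, -0.569, 0.419, 0.57]
force: [0.0, 0.2, -0.0]
grip_width: 0.997
```

```bash
python3 - <<'E'
from meas import *
print(delta([626,49,180]),ctrl.sense()['eef_pos'],ctrl.sense()['joints'].round(2))
p=capture('scene'); save(p,'s1')
im=cv2.cvtColor(p['pixels'],cv2.COLOR_RGB2BGR)[120:320,200:400]; cv2.imwrite('pics/s1z.png',cv2.resize(im,None,fx=3,fy=3,interpolation=cv2.INTER_CUBIC))
E
```

```text
[13.11 -0.1  -0.23] [624.42941423  50.86248759 311.08680001] [-0.11  0.52  1.    0.    1.63 -1.98]
```

View pics/s1z.png

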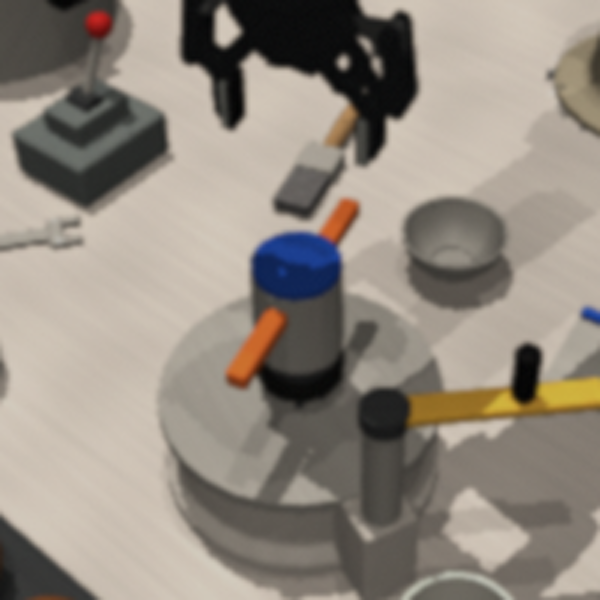

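The gripper (fingers near 228,110 and 370,150) stands over the blue hub (297,265), jaws across the orange arms. Next I lower it.

Request:
send_rows --rows "1 4 -0.1 -0.2 0; 1 8 -0.1 -0.2 0; 1 10 -0.1 -0.2 0; 1 12 -0.1 -0.2 0; 1 13 -0.1 -0.2 0; 1 13 -0.1 -0.2 0"

```text
time_s: 4.4
eef_pos: [625.4, 49.9, 180.8]
ee_rot: [0.418, -0.569, 0.419, 0.57]
force: [-0.5, 0.0, 0.9]
grip_width: 1.002
```

Request:
send_rows --rows "0.7 0 0 0 0; 0.7 0 0 0 0; 0.7 0 0 0 0; 0.7 0 0 0 0; 0.7 0 0 0 0" --grip_force 20

```text
time_s: 4.9
eef_pos: [626.8, 49.0, 183.1]
ee_rot: [-0.419, 0.571, -0.418, -0.569]
force: [-0.8, -0.5, 6.2]
grip_width: 0.744
```

```bash
python3 - <<'E'
from h import *
s=ctrl.sense();print(s['eef_pos'],s['force'],s['grip_width'],s['joints'].round(2))
p=capture('scene'); 
im=cv2.cvtColor(p['pixels'],cv2.COLOR_RGB2BGR)[120:320,200:400]; cv2.imwrite('pics/s2z.png',cv2.resize(im,None,fx=3,fy=3,interpolation=cv2.INTER_CUBIC))
E
```

```text
[626.81843857  49.00282841 183.05835154] [-0.7705849  -0.50783113  6.16794388] 0.7443442888354341 [-0.11  0.58  1.23  0.    1.33 -1.98]
```

View pics/s2z.png

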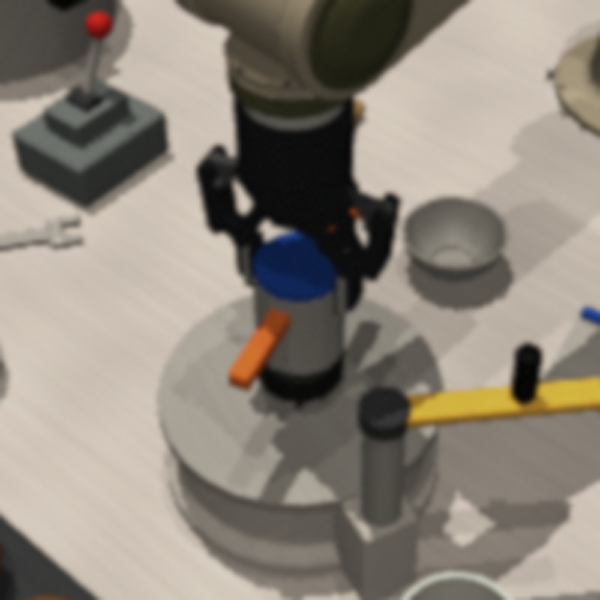

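Request:
send_rows --rows "0.7 0 0 0 -1; 0.7 0 0 0 -2; 0.7 0 0 0 -3; 0.7 0 0 0 -3.5; 0.7 0 0 0 -4; 0.7 0 0 0 -4; 0.7 0 0 0 -4"

```text
time_s: 5.65
eef_pos: [625.9, 49.0, 180.8]
ee_rot: [0.314, -0.633, 0.314, 0.634]
force: [0.9, -2.0, -6.6]
grip_width: 0.746
```

Request:
send_rows --rows "0.9 0 0 0 0; 0.9 0 0 0 0; 0.9 0 0 0 0; 0.9 0 0 0 0"

```text
time_s: 6.05
eef_pos: [626.3, 49.0, 181.7]
ee_rot: [-0.314, 0.634, -0.314, -0.634]
force: [0.1, 0.9, 0.1]
grip_width: 0.899
```

```bash
python3 - <<'E'
from h import *
s=ctrl.sense();print(s['eef_pos'],s['force'],s['grip_width'],s['joints'].round(2),R_().round(3)[:,2])
p=capture('scene'); 
im=cv2.cvtColor(p['pixels'],cv2.COLOR_RGB2BGR)[120:320,200:400]; cv2.imwrite('pics/s3z.png',cv2.resize(im,None,fx=3,fy=3,interpolation=cv2.INTER_CUBIC))
print(nets.spot_point(p,'beater_top')[:1])
E
```

```text
[626.32832314  49.04562204 181.7489845 ] [0.05925789 0.86130761 0.08808488] 0.8985380014006151 [-0.11  0.58  1.23  0.    1.33 -2.33] [-0.607  0.795 -0.   ]
[{'location': [625.3, 47.5, 198.1], 'confidence': 0.96}]
```

View pics/s3z.png

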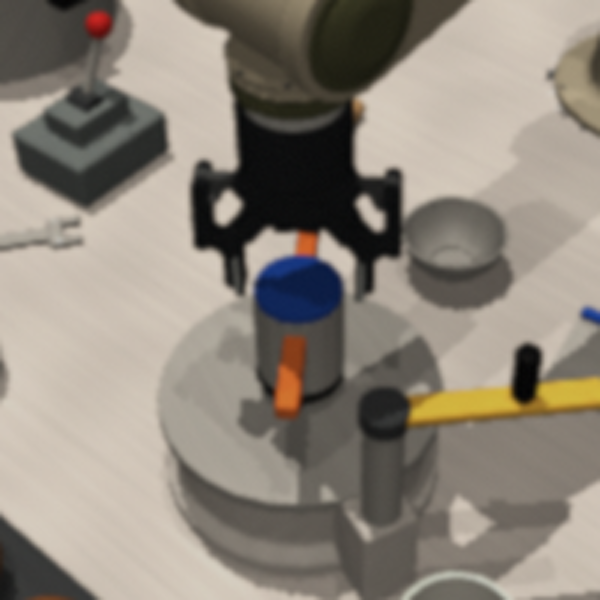

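Meshed: the hub's top (300,290) has dropped, and the net puts it at about 198. Next I retract, shut the fingers and press.

Request:
send_rows --rows "1 -3 0 0 0; 1 -6 0 0 0; 0 -6 0 0 0; 0 -6 0 0 0; 0 -6 0 0 0; 0 -6 0 0 0; 0 -6 0 0 0; 0 -6 0 0 0; 0 -4 0 0 0; 0 -3 0 0 0; 0 -2.5 0 0 0; 0 -2.5 0 0 0" --grip_force 30

```text
time_s: 7.35
eef_pos: [626.0, 49.0, 205.8]
ee_rot: [0.313, -0.633, 0.314, 0.634]
force: [0.8, 0.8, 0.4]
grip_width: 0.003
```

Request:
send_rows --rows "0 0.2 0 0 0; 0 0.4 0 0 0; 0 0.6 0 0 0; 0 0.8 0 0 0; 0 0.9 0 0 0; 0 1.0 0 0 0; 0 1.1 0 0 0; 0 1.2 0 0 0"

```text
time_s: 8.15
eef_pos: [626.4, 49.0, 195.5]
ee_rot: [-0.314, 0.634, -0.313, -0.633]
force: [-2.2, -0.7, 6.1]
grip_width: -0.002
```

Request:
send_rows --rows "0 0.15 0 0 0; 0 0.3 0 0 0; 0 0.45 0 0 0; 0 0.6 0 0 0; 0 0.75 0 0 0; 0 0.9 0 0 0; 0 1.0 0 0 0; 0 1.1 0 0 0"

```text
time_s: 8.95
eef_pos: [626.4, 49.0, 184.5]
ee_rot: [-0.314, 0.634, -0.313, -0.633]
force: [-1.7, 0.9, 6.4]
grip_width: -0.0
```

Request:
send_rows --rows "0 0.15 0 0 0; 0 0.3 0 0 0; 0 0.45 0 0 0; 0 0.6 0 0 0; 0 0.7 0 0 0; 0 0.7 0 0 0"

```text
time_s: 9.55
eef_pos: [626.9, 49.0, 179.9]
ee_rot: [-0.314, 0.635, -0.313, -0.632]
force: [-6.7, 0.4, 19.9]
grip_width: 0.001
```

Request:
send_rows --rows "0 -2 0 0 0; 0 -5 0 0 0; 0 -10 0 0 0"

```text
time_s: 9.85
eef_pos: [625.2, 49.1, 274.9]
ee_rot: [0.313, -0.632, 0.314, 0.636]
force: [0.5, -0.0, 0.1]
grip_width: 0.0
```

```bash
python3 - <<'E'
from meas import *
p=capture('scene'); print([nets.spot_point(p,t)[:1] for t in ('beater_top','keeper_peg')])
im=cv2.cvtColor(p['pixels'],cv2.COLOR_RGB2BGR)[120:320,200:400]; cv2.imwrite('pics/s4z.png',cv2.resize(im,None,fx=3,fy=3,interpolation=cv2.INTER_CUBIC))
print(delta([606,223,300]))
E
```

```text
[[{'location': [624.0, 46.9, 178.6], 'confidence': 0.66}], [{'location': [608.3, 224.6, 213.0], 'confidence': 0.95}]]
[-2.06 -8.89 15.11]
```

View pics/s4z.png

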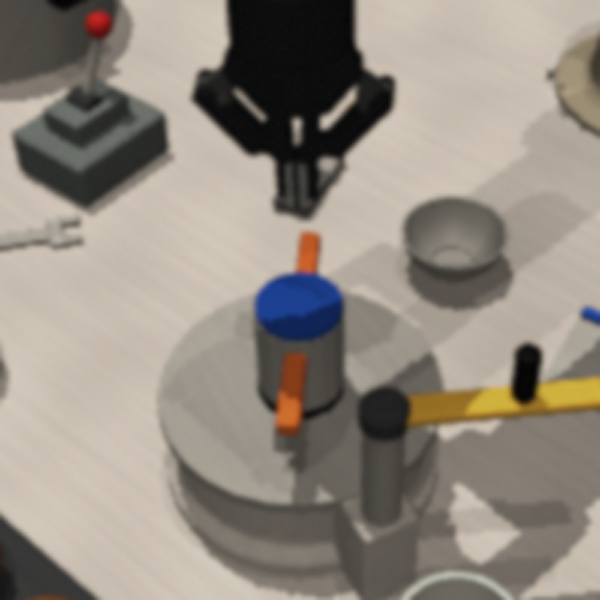

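The beater is home: its top shows at (300,305) and the net puts it at about 179. The keeper peg stands at (527,370). Next I go over the peg.

Request:
send_rows --rows "1 -2.1 -2 3 1.5; 1 -2.1 -4 7 3; 1 -2.1 -8.9 15.2 15.9; 1 -2.1 -8.9 15.2 15.9; 1 -2.1 -8.9 15.2 15.9; 1 -2.1 -8.9 15.2 15.9; 1 -2.1 -8.9 15.2 15.9; 1 -2.1 -8.9 15.2 15.9; 1 -2.1 -8.9 15.2 15.9; 1 -2.1 -8.9 15.2 15.9; 1 -2.1 -8.9 15.2 15.9; 1 -2.1 -8.9 15.2 15.9"

```text
time_s: 11.2
eef_pos: [604.6, 223.8, 296.5]
ee_rot: [0.646, -0.287, 0.646, 0.288]
force: [0.4, -0.3, 0.2]
grip_width: 1.004
```

```bash
python3 - <<'E'
from meas import *
s=ctrl.sense(); R=R_(s); print(s['eef_pos'],np.degrees(np.arctan2(R[1,2],R[0,2])),s['joints'].round(2))
p=capture('scene'); im=cv2.cvtColor(p['pixels'],cv2.COLOR_RGB2BGR)[120:320,240:440]; cv2.imwrite('pics/s5z.png',cv2.resize(im,None,fx=3,fy=3,interpolation=cv2.INTER_CUBIC))
print(delta([606.5,223,203]))
E
```

```text
[604.60153884 223.80222388 296.4553007 ] 47.99011097707939 [ 0.17  0.57  0.96 -0.    1.62 -0.66]
[ 9.37 -0.19  0.07]
```

View pics/s5z.png

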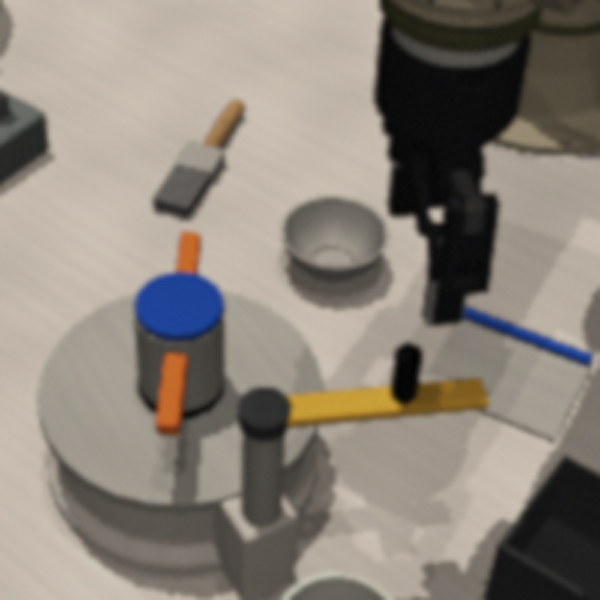

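Request:
send_rows --rows "1 3 -0.2 0.1 0; 1 6 -0.2 0.1 0; 1 8 -0.2 0.1 0; 1 9.3 -0.2 0.1 0; 1 9.3 -0.2 0.1 0; 0.1 9.3 -0.2 0.1 0; 0.1 9.3 -0.2 0.1 0; 0.1 9.3 -0.2 0.1 0; 0.1 9.3 -0.2 0.1 0; 0.1 9.3 -0.2 0.1 0; 0.1 9.3 -0.2 0.1 0" --grip_force 20

```text
time_s: 12.35
eef_pos: [607.0, 223.3, 204.8]
ee_rot: [0.647, -0.287, 0.646, 0.287]
force: [-0.8, 0.3, 2.1]
grip_width: 0.201
```

```bash
python3 - <<'E'
from meas import *
s=ctrl.sense(); R=R_(s); print(s['eef_pos'],s['grip_width'])
p=capture('scene'); im=cv2.cvtColor(p['pixels'],cv2.COLOR_RGB2BGR)[120:320,240:440]; cv2.imwrite('pics/s6z.png',cv2.resize(im,None,fx=3,fy=3,interpolation=cv2.INTER_CUBIC))
c=np.array([674,163]);P=s['eef_pos'][:2];r=np.linalg.norm(P-c);a0=np.degrees(np.arctan2(*(P-c)[::-1]));print(r,a0)
for d in np.arange(9.3,116,9.3):
    a=np.radians(a0+d);X=[*(c+r*np.array([np.cos(a),np.sin(a)])),s['eef_pos'][2]]
    print(round(a0+d),delta(X,s),np.round(X))
E
```

```text
[606.98869706 223.26578162 204.76310764] 0.20133963176035186
90.12479767286383 138.03376406010673
147 [-0.   -0.12 -1.46] [598. 212. 205.]
157 [-0.   -0.48 -2.87] [591. 199. 205.]
166 [-0.   -1.06 -4.21] [587. 185. 205.]
175 [-0.   -1.85 -5.44] [584. 170. 205.]
185 [-0.   -2.83 -6.53] [584. 156. 205.]
194 [-0.   -3.97 -7.44] [586. 141. 205.]
203 [-0.   -5.24 -8.16] [591. 128. 205.]
212 [-0.   -6.62 -8.66] [598. 115. 205.]
222 [-0.   -8.05 -8.93] [607. 103. 205.]
231 [-0.   -9.51 -8.97] [617.  93. 205.]
240 [  0.   -10.96  -8.77] [629.  85. 205.]
250 [  0.   -12.36  -8.34] [643.  79. 205.]
```

View pics/s6z.png

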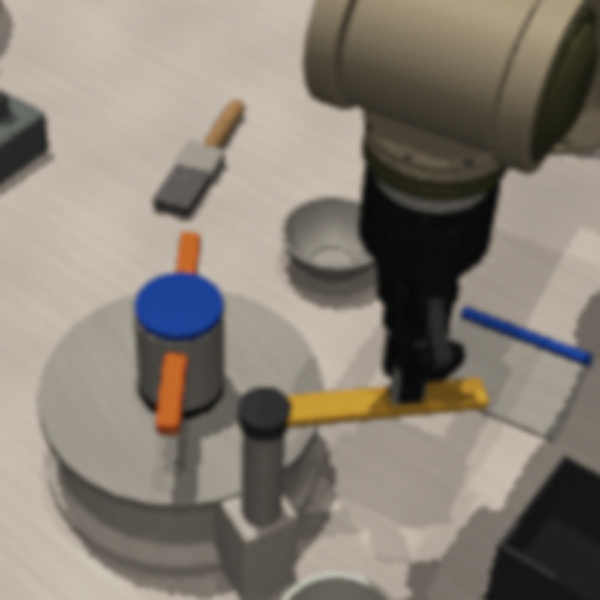

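Request:
send_rows --rows "0.1 0 -0.1 -1.5 -1.5; 0.1 0 -0.5 -2.9 -3; 0.1 0 -1.1 -4.2 -4.5; 0.1 0 -1.9 -5.4 -6; 0.1 0 -2.8 -6.5 -7.5; 0.1 0 -4.0 -7.4 -9; 0.1 0 -5.2 -8.2 -10.5; 0.1 0 -6.6 -8.7 -12; 0.1 0 -8.1 -8.9 -13.5; 0.1 0 -9.5 -9.0 -15; 0.1 0 -9.5 -9.0 -15"

```text
time_s: 13.5
eef_pos: [618.0, 92.3, 204.6]
ee_rot: [-0.338, 0.622, -0.337, -0.621]
force: [0.9, 2.4, 2.7]
grip_width: 0.202
```

```bash
python3 - <<'E'
from meas import *
s=ctrl.sense(); R=R_(s); print(s['eef_pos'],s['grip_width'],s['force'],s['joints'].round(2))
p=capture('scene'); im=cv2.cvtColor(p['pixels'],cv2.COLOR_RGB2BGR)[120:320,240:440]; cv2.imwrite('pics/s7z.png',cv2.resize(im,None,fx=3,fy=3,interpolation=cv2.INTER_CUBIC))
c=np.array([674,163]);P=s['eef_pos'][:2];r=np.linalg.norm(P-c);a0=np.degrees(np.arctan2(*(P-c)[::-1]))%360;print(r,a0)
for t in (236,240,244,248,250):
    a=np.radians(t);X=[*(c+90*np.array([np.cos(a),np.sin(a)])),s['eef_pos'][2]]
    print(t,delta(X,s),np.round(X))
E
```

```text
[617.97106226  92.25365784 204.64145914] 0.2024880222183402 [0.85232187 2.35966441 2.72152239] [-0.04  0.55  1.21  0.    1.38 -2.19]
90.24570235029161 231.62185372448084
236 [ 0.   -0.27 -0.63] [624.  88. 205.]
240 [ 0.   -0.53 -1.2 ] [629.  85. 205.]
244 [ 0.   -0.84 -1.75] [635.  82. 205.]
248 [ 0.   -1.18 -2.28] [640.  80. 205.]
250 [ 0.   -1.36 -2.53] [643.  78. 205.]
```

View pics/s7z.png

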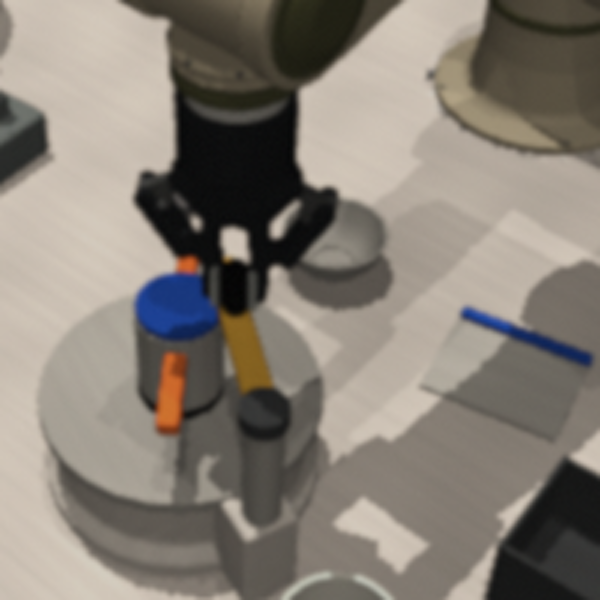

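The bar follows the gripper (peg held at about 238,285) and is near the hub. Next I finish the swing to the stop.

Request:
send_rows --rows "0.1 0 -0.3 -0.6 -0.7; 0.1 0 -0.5 -1.2 -1.4; 0.1 0 -0.8 -1.7 -2; 0.1 0 -1.2 -2.3 -2.4; 0.1 0 -1.4 -2.5 -2.4; 0.1 0 -1.6 -2.9 -2.4; 0.1 0 -1.6 -2.9 -2.4"

```text
time_s: 14.25
eef_pos: [640.1, 79.6, 204.4]
ee_rot: [0.27, -0.647, 0.273, 0.659]
force: [-38.8, 7.1, 14.8]
grip_width: 0.205
```

```bash
python3 - <<'E'
from meas import *
s=ctrl.sense(); R=R_(s); print(s['eef_pos'],s['grip_width'],s['force'],s['joints'].round(2))
c=np.array([674,163]);P=s['eef_pos'][:2];r=np.linalg.norm(P-c);a0=np.degrees(np.arctan2(*(P-c)[::-1]))%360;print(r,a0)
E
```

```text
[640.13047215  79.59417322 204.39875083] 0.20479251350903616 [-38.76617411   7.08055821  14.83104233] [-0.06  0.61  1.12  0.    1.43 -2.41]
90.020424670216 247.89885972264176
```

Request:
send_rows --rows "0.6 0 0 -0.2 0; 0.6 0 0 -0.2 0; 0.6 0 0 -0.2 0; 0.6 -3 0 -0.2 0; 0.6 -6 0 -0.2 0; 0.6 -10 0 -0.2 0; 0.6 -12 0 -0.2 0"

```text
time_s: 14.95
eef_pos: [647.8, 75.6, 328.0]
ee_rot: [-0.272, 0.654, -0.271, -0.651]
force: [0.3, 0.2, -0.6]
grip_width: 0.598
```

```bash
python3 - <<'E'
from meas import *
s=ctrl.sense(); print(s['eef_pos'],s['force'],s['joints'].round(2)); R=R_(s); print(np.degrees(np.arctan2(R[1,2],R[0,2])))
p=capture('scene'); save(p,'s8'); im=cv2.cvtColor(p['pixels'],cv2.COLOR_RGB2BGR)[60:310,180:400]; cv2.imwrite('pics/s8z.png',cv2.resize(im,None,fx=2.4,fy=2.4,interpolation=cv2.INTER_CUBIC))
q=capture('top'); im=cv2.cvtColor(q['pixels'],cv2.COLOR_RGB2BGR)[200:280,400:480]; cv2.imwrite('pics/t8z.png',cv2.resize(im,None,fx=5,fy=5,interpolation=cv2.INTER_CUBIC))
for t in ['keeper_peg','isolator_tip','switch_box']:
  for pp in (p,q): print(t,[(np.round(a['location'],1).tolist(),round(a['confidence'],2)) for a in nets.spot_point(pp,t)[:1]])
# red ball
for pp in (p,q):
    hsv=cv2.cvtColor(pp['pixels'],cv2.COLOR_RGB2HSV); m=((hsv[...,0]<4)|(hsv[...,0]>174))&(hsv[...,1]>170)&(hsv[...,2]>80)
    k,l,st,c=cv2.connectedComponentsWithStats(m.astype(np.uint8)); print([(st[i,4],c[i].round(1)) for i in range(1,k) if st[i,4]>8])
E
```

```text
[647.84024396  75.57232832 327.95606872] [ 0.25865961  0.17074329 -0.58544008] [-0.06  0.58  0.85 -0.    1.7  -2.42]
134.79026953332726
keeper_peg [([643.8, 81.6, 214.5], 0.83)]
keeper_peg []
isolator_tip [([451.7, -376.4, 148.7], 0.66)]
isolator_tip [([450.3, -373.6, 152.3], 0.39)]
switch_box [([482.7, -368.3, -1.7], 0.55)]
switch_box [([485.9, -371.3, -3.1], 0.6)]
[(np.int32(51), array([232.4, 127.5]))]
[(np.int32(40), array([449.8, 244.5]))]
```

View pics/s8z.png

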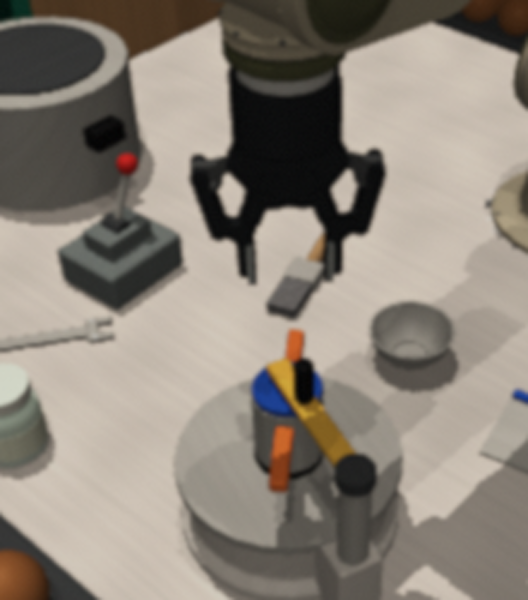

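View pics/t8z.png

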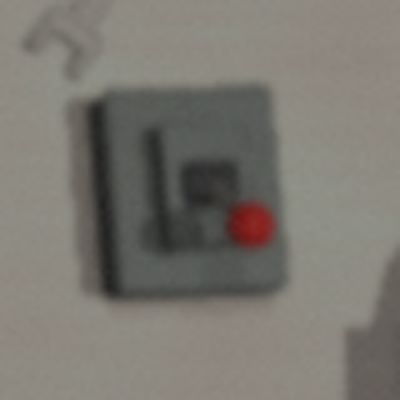

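```bash
python3 - <<'E'
from meas import *
p=capture('scene');q=capture('top')
def PM(p): return p['intrinsics']@p['view'][:3]
X=cv2.triangulatePoints(PM(p),PM(q),np.array([[232.4],[127.5]]),np.array([[449.8],[244.5]]));X=(X[:3]/X[3]).ravel();print(X)
print(proj(p,X),proj(q,X))
print(delta([402,-376,320]))
# lever box top corners in top img
for (u,v) in [(400+105/5,200+90/5),(400+268/5,200+88/5),(400+284/5,200+290/5),(400+118/5,200+296/5)]: print(ray_z(q,u,v,50).round())
E
```

```text
[ 452.61583362 -371.17087334  147.72344247]
[[233.26552279 127.66427761]] [[450.36648592 243.95371955]]
[  0.38  49.25 -14.72]
[ 538. -318.   50.]
[ 541. -413.   50.]
[ 424. -417.   50.]
[ 419. -322.   50.]
```

Request:
send_rows --rows "0.5 0 10 -3 2; 0 0.4 49.2 -14.8 9; 0 0.4 49.2 -14.8 9; 0 0.4 49.2 -14.8 9; 0 0.4 49.2 -14.8 9; 0 0.4 49.2 -14.8 9; 0 0.4 49.2 -14.8 9; 0 0.4 49.2 -14.8 9; 0 0.4 49.2 -14.8 9; 0 0.4 49.2 -14.8 9; 0 0.4 49.2 -14.8 9; 0 0.4 49.2 -14.8 9" --grip_force 30

```text
time_s: 16.65
eef_pos: [402.1, -377.5, 319.7]
ee_rot: [0.501, -0.498, 0.501, 0.499]
force: [0.2, 0.0, -0.1]
grip_width: 0.004
```

```bash
python3 - <<'E'
from meas import *
s=ctrl.sense(); print(s['eef_pos'],s['joints'].round(2),s['grip_width']); print(R_(s).round(3));print(delta([402,-374,130]))
E
```

```text
[ 402.12878481 -377.4839529   319.71725681] [-0.97  0.33  1.25 -0.    1.57 -2.53] 0.003924700507539517
[[-0.001 -1.     0.006]
 [ 0.001  0.006  1.   ]
 [-1.     0.001  0.001]]
[18.97  0.    0.33]
```

Request:
send_rows --rows "0 4 0 0.3 0; 0 8 0 0.3 0; 0 12 0 0.3 0; 0 16 0 0.3 0; 0 18 0 0.3 0; 0 19 0 0.3 0; 0 19 0 0.3 0"

```text
time_s: 17.35
eef_pos: [403.6, -372.1, 129.8]
ee_rot: [0.5, -0.499, 0.5, 0.5]
force: [0.4, -0.0, 1.3]
grip_width: -0.002
```

```bash
python3 - <<'E'
from meas import *
s=ctrl.sense(); print(s['eef_pos'],s['force'])
for c,(a,b,d,e) in {'scene':(60,220,160,320),'top':(200,300,390,490)}.items():
    p=capture(c); im=cv2.cvtColor(p['pixels'],cv2.COLOR_RGB2BGR)[a:b,d:e]; cv2.imwrite('pics/9%s.png'%c,cv2.resize(im,(500,500),interpolation=cv2.INTER_CUBIC))
E
```

```text
[ 403.62819485 -372.05638304  129.84839851] [ 0.37549428 -0.03034169  1.28994152]
```

View pics/9scene.png

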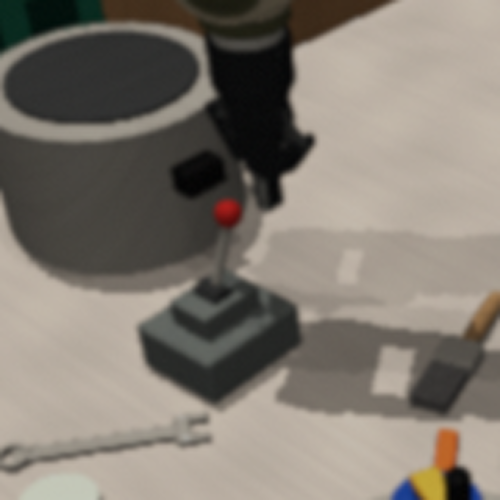

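View pics/9top.png

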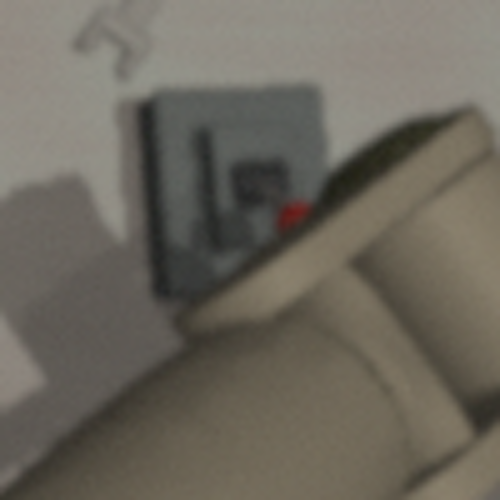

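The shut fingertips (268,200 in the scene crop) are just behind the red ball (228,213). Next I push it away from the robot.

Request:
send_rows --rows "0 0 -2 0 0; 0 0 -3.5 0 0.0; 0 0 -4.5 0.1 0; 0 0 -5.5 0.1 0; 0 0 -6.5 0.2 0; 0 0 -7.5 0.2 0; 0 0 -8.5 0.3 0; 0 0 -9 0.3 0; 0 0 -9 0.3 0"

```text
time_s: 18.35
eef_pos: [493.7, -370.4, 130.1]
ee_rot: [0.501, -0.5, 0.5, 0.499]
force: [-0.3, -1.3, 0.3]
grip_width: 0.002
```

```bash
python3 - <<'E'
from meas import *
s=ctrl.sense(); print(s['eef_pos'],s['force'])
for c,(a,b,d,e) in {'scene':(60,220,160,320)}.items():
    p=capture(c); im=cv2.cvtColor(p['pixels'],cv2.COLOR_RGB2BGR)[a:b,d:e]; cv2.imwrite('pics/10%s.png'%c,cv2.resize(im,(500,500),interpolation=cv2.INTER_CUBIC))
print(nets.spot_point(p,'isolator_tip')[:1])
E
```

```text
[ 493.68358363 -370.36205899  130.13706375] [-0.25839506 -1.29647784  0.33103385]
[{'location': [519.6, -372.7, 144.2], 'confidence': 0.57}]
```

View pics/10scene.png

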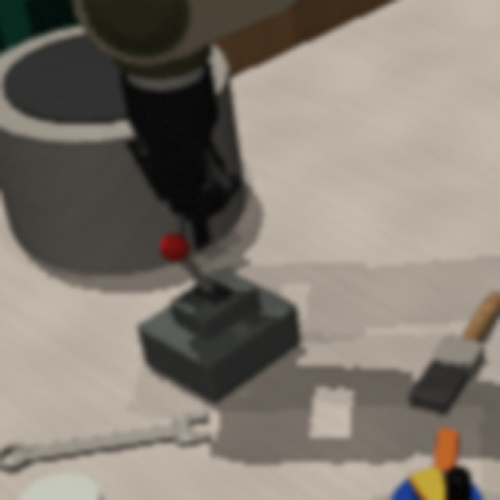

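Thrown over (tip now at x≈520), with no clear stop force yet. I push a bit more.

Request:
send_rows --rows "0 0 -0.4 0 0; 0 0 -0.8 0 0; 0 0 -0.8 0 0"

```text
time_s: 18.75
eef_pos: [498.9, -370.7, 130.2]
ee_rot: [0.499, -0.497, 0.502, 0.501]
force: [-13.8, 1.2, 4.3]
grip_width: 0.002
```

Request:
send_rows --rows "0 0 -0.3 0 0; 0 0 -0.6 0 0; 0 0 -0.6 0 0"

```text
time_s: 19.05
eef_pos: [499.7, -370.7, 130.1]
ee_rot: [0.497, -0.493, 0.504, 0.505]
force: [-46.2, 4.8, 16.7]
grip_width: 0.003
```

At its stop. Next I back off and rise.

Request:
send_rows --rows "0 0 2 0 0; 0 0 5 0 0; 0 0 8 0 0; 0 -4 9 0 0; 0 -8 9 0 0; 0 -12 9 0 0; 0 -16 13 10 0; 0 -16 16 14 0; 0 -16 16 14 0; 0 -16 16 14 0; 0 -16 16 14 0"

```text
time_s: 20.15
eef_pos: [347.4, -229.5, 291.4]
ee_rot: [-0.5, 0.501, -0.501, -0.499]
force: [0.9, -0.6, -0.6]
grip_width: -0.001
```

```bash
python3 - <<'E'
from meas import *
s=ctrl.sense(); print(s['eef_pos'],s['force'],s['time_s'])
p=capture('scene');q=capture('top');save(p,'f');save(q,'ft')
for t in ['isolator_tip','keeper_peg','beater_top']: print(t,[nets.spot_point(x,t)[:1] for x in (p,q)])
meas(q,z_arm=157,z_top=180,win=(200,330,132,250))
X=[]
for pp in (p,q):
    hsv=cv2.cvtColor(pp['pixels'],cv2.COLOR_RGB2HSV); m=((hsv[...,0]<4)|(hsv[...,0]>174))&(hsv[...,1]>170)&(hsv[...,2]>70)
    k,l,st,c=cv2.connectedComponentsWithStats(m.astype(np.uint8)); L=[(st[i,4],c[i]) for i in range(1,k) if st[i,4]>8]; print(L); X.append(max(L,key=lambda a:a[0])[1].reshape(2,1))
PM=lambda p:p['intrinsics']@p['view'][:3]
Y=cv2.triangulatePoints(PM(p),PM(q),*X);print((Y[:3]/Y[3]).ravel())
E
```

```text
[ 347.41733133 -229.46703358  291.44521571] [ 0.87027516 -0.55408443 -0.60012524] 20.15
isolator_tip [[{'location': [525.9, -372.9, 142.8], 'confidence': 0.44}], [{'location': [519.6, 381.1, -3.1], 'confidence': 0.68}]]
keeper_peg [[{'location': [642.4, 79.1, 213.7], 'confidence': 0.88}], [{'location': [641.0, 78.3, 215.0], 'confidence': 0.79}]]
beater_top [[], [{'location': [629.4, 42.7, 180.2], 'confidence': 0.76}]]
arm 163 mean [619.2  45.2] mid [625.3  50.3] ang -143.0 ends [700. 106.] [551.  -6.]
bar 270 mean [642.6  94.9] mid [642.8  94.1] ang -111.2 ends [665. 151.] [619.  33.]
blue 166 mean [617.   48.3] mid [624.2  50.1] ang 145.3 ends [645.  29.] [597.  62.]
[(np.int32(55), array([214.32727273, 139.56363636]))]
[(np.int32(36), array([447.08333333, 219.22222222]))]
[ 521.78891883 -367.8667763   143.53446146]
```

View pics/f.png

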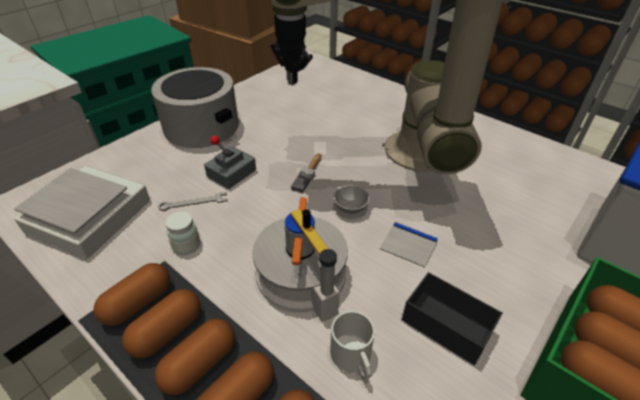

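View pics/ft.png

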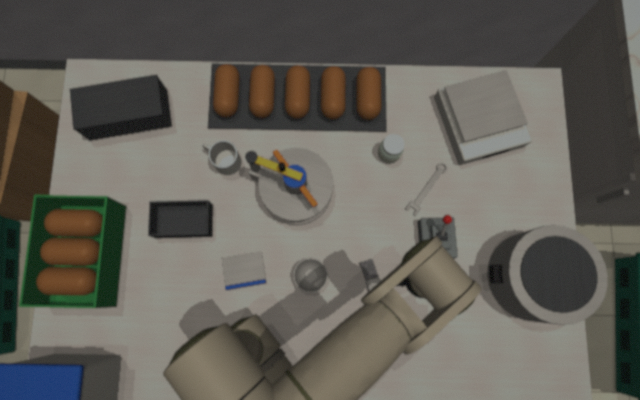

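The beater, keeper and lever all look right, the arm is clear and nothing else has moved, so I'm handing it in.

```bash
python3 -c "
from h import *
print(workorder.finish_job())"
```

```text
the job is handed in; nothing more can be done
None
```

The beater is meshed and home, the keeper is across it at its stop, and the lever is thrown over. I handed the job in shortly after 20 s of the 67 s allowed; no verdict was reported.

- **Beater:** I gripped the hub and turned it about 20° anticlockwise. It dropped onto the seal ring, and I pressed it down with shut fingers until it bottomed at z ≈ 180 mm with 20 N. In the last top picture the network put its top at 180 mm. It did not find the top in the last scene picture, where the keeper bar partly covers it.
- **Keeper:** I swung it by its peg until it stopped with about 40 N. In the last picture the bar lies at -111°, and my estimate of the stop is about -112°.
- **Lever:** I pushed it until it stopped with 46 N. The red tip moved about 69 mm away from the robot. If that tip were exactly 80 mm from the pivot, 69 mm would mean about 0.89 rad. The centre of the red ball probably lies nearer the pivot, so the lever should be at its full 1.0.
- **A wrong report:** In the last top picture the network placed the lever tip at the loaf tin. I ignored that and triangulated the red ball from both pictures.
- **Other things on the table:** They look unmoved in the last pictures, judged by eye only. The arm was clear of everything, with near zero force.

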